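# Wedge-lock the board in its bench clamp

### The job

Two wooden wedge clamps lie on the workbench, and one of them has a pine board lying in front of its end stop. In that clamp, slide the aluminium bar with the black knob forward until it holds the board against the end stop. Then push the thumb wedge back along its ramp, towards the knob end, until it jams firmly against the bar, and leave it jammed.

Things in the scene. Friction and masses are not known exactly. Their poses are not given: they have to be found in the camera images.
- clamp: Fixed clamp holding the pine board (its empty twin is unlisted). Plywood base 320 x 150 x 18 mm; origin: centre of its underside, on the bench. x = forward, knob to end stop (face at x = 125 mm); y left, z up. Bar 36 mm wide slides along x on y = -20 mm, fence on its right, wedge and ramp on its left. All tops there 44 mm above the bench; only knob and lug rise higher. End stop 48 mm high.
- bar: Aluminium bar; its origin is the top centre of the round black knob at its rear: upright, 24 mm across, 44 mm tall, top 88 mm above the bench. It slides along the clamp's x only, about 4 N, and stays put. Knob starts at clamp x = -145 to -120, y = -20 mm. The bar's front end is 155 mm ahead of the knob's centre, so it holds a seated board with the knob at x = -90 mm.
- wedge: Wooden wedge; origin: top centre of the thumb lug on its thick front end, 24 (x) x 20 (y) x 44 mm tall, top 88 mm above the bench. Captive: slides only on its ramp, back (-x) and 10 degrees towards the bar (-y), about 5 N, stays put. Lug starts at clamp x = 29 to 18, y = 19 to 17 mm; touches the bar at x = -10, y = 12 mm and jams within 3 mm more at 10 to 20 N, drawing the bar back a mm or two.
- board: Loose pine board 60 (along clamp x) x 90 x 24 mm, lying flat on the clamp's base between bar and end stop. Origin: centre of its underside, 18 mm above the bench. Against the end stop its origin is at clamp x = 95 mm; it starts 2 to 10 mm short of that and the bar pushes it home.
Mind the look-alikes: they are no part of the job. Leave any green or red look-alike of the board alone.

How it is judged:
By the outcome, as a careful person would: the job done as asked, in the order asked, and still so for the second after the job is handed in, with the robot touching nothing.
It also fails if it takes over 42 s, if anything falls off the work surface, if the arm or the gripper's body presses on something with over 40 N, if the wrist force passes 120 N, or if a joint passes its speed limit or range.

### The arm

A 6-joint arm with a two-finger parallel gripper is mounted at the origin on the work surface. World frame = base frame: x ahead of the robot, y to its left, z up, the work surface at z = 0. Lengths are in m, angles in rad, forces in N, time in s.
With the tool pointing down it reaches from about 0.35 to 0.875 m from the base axis. Payload 15.5 kg.
Tool frame: the origin (TCP) lies midway between the tips of the shut fingers; the grasp point (between the pads) lies 19 mm behind it; z points along the fingers, y is the line along which they close (so a half turn about z gives the same grasp; the last joint's range is limited). The gripper opens to 85 mm and grips with 20 to 120 N. Pads are 22 mm wide; open, the fingers measure 114 mm over their backs; the gripper's body (76 mm by 85 mm) begins 54 mm behind the grasp point. The pads swing forward as they close: fully open they stand 13 mm farther back than shut.
Start: joints at [1.105, 0.494, 1.345, -0, 1.302, -0.096], TCP at [0.226, 0.583, 0.231] pointing down, gripper open.
Joint ranges: [-2.91, 2.91], [-0.82, 2.16], [0.22, 2.67], [-1.22, 4.37], [0.12, 2.79], [-3.08, 3.08]. Speed limits (rad/s): [1.89, 1.89, 2.57, 3.01, 3.01, 3.01].

### API

Orientations are given as [roll, pitch, yaw] about the fixed x, y, z axes, in that order (R = Rz(yaw) Ry(pitch) Rx(roll)).
In Python, from plant import r gives the robot as it stands. The module is installed in compiled form; this text tells all that it offers. Calls block until the motion is done:
- r.reach(position, orientation): joint-space move of the TCP to a pose.
- r.move_straight(position, speed=0.15, attitude=None): straight line of the TCP; attitude=None keeps the orientation; speed is the mean speed in m/s.
- r.goto_joints(angles): joint-space move.
- r.command_gripper(opening): finger opening in m; the grip force is fixed at half the most; returns when the fingers have stopped.
- r.sleep(seconds).
- r.inverse_kinematics(position, orientation): joint angles nearest the present ones, or None.
- r.state(): the state.
- r.snapshot(name): name is "scene" or "top" or "wrist"; returns a dict with "img" (384x512x3 uint8, blue, green, red), "fx", "fy", "cx", "cy" (pixels), "R" (3x3) and "t" (3): a world point X has camera coordinates R X + t. Camera axes: x right, y down, z forward; pixel columns grow to the right and rows downward; lengths in m; the calibration is good to about 2 mm. A picture is of the moment at which its call begins. There is no depth.
A pose or a line that the arm cannot do raises r.MotionError and nothing moves.
- r.sign_off(): hands the job in; it is judged then, once.
Trained networks look in the newest picture that a camera, given by its name, has taken for a name from the list of things; names that differ only in an ending like _2 or _b are one class to them, and where a whole thing is asked for, a point or a joint stands for the part that bears it (a point fixed in the world has none). Each returns a list of dicts, best first, with "score" (0 to 1); they miss things now and then, are a little off and sometimes report something else, mostly with a low value. They report only what shows in the picture. A call takes as long as a camera call. They do not tell look-alikes from the thing itself.
- r.regions_of(camera, name): "region" (384x512 bool, what is visible of it) and "rect" ([centre column, centre row, width, height] in pixels, round what is visible of it).
The state is a dict: "time": time; "joint_positions": joint angles; "dq": joint speeds; "effort": joint torques, N m; "ee_pos": TCP position; "orientation": TCP orientation; "ft_force": force on the tool from outside, world axes, zero at the start; "moment": the same for the moment, N m; "gripper_width": finger opening in m; "grip_force": force on a finger pad.
Only numpy, scipy, OpenCV 4.12 (cv2) and the standard library are available. Lean on these libraries where they do the work, as an engineer would, in place of code of your own. Each camera call takes 0.05 s, during which the arm holds its last target. There are 200 camera calls.

## Working session

There is one attempt and no reset: what is moved stays moved. The work goes in short steps, each a Python script; the robot and the scene stay as the last script left them, time stands still between calls to the robot, and variables do not carry over. Pictures are saved under pics/ and viewed, at most 13 in all, crops included, and the job is handed in when it is done.

```bash
mkdir -p pics; cat > h.py <<'E'
import numpy as np, cv2
from plant import r
def ray(s,u,v,z):
    R=np.array(s["R"]);t=np.array(s["t"]).ravel()
    d=R.T@np.array([(u-s["cx"])/s["fx"],(v-s["cy"])/s["fy"],1.]);c=-R.T@t
    return c+d*(z-c[2])/d[2]
def pix(s,X):
    p=np.array(s["R"])@np.array(X)+np.array(s["t"]).ravel()
    return p[0]/p[2]*s["fx"]+s["cx"],p[1]/p[2]*s["fy"]+s["cy"]
E
python3 - <<'E'
from h import *
for c in ("top","scene"):
    s=r.snapshot(c); cv2.imwrite(f"pics/{c}1.png",s["img"])
    R=np.array(s["R"]);print(c,"cam",-R.T@np.array(s["t"]).ravel())
    for n in("clamp","bar","wedge","board"):
        for d in r.regions_of(c,n)[:4]:
            u,v,w,h=d["rect"]; print(n,round(d["score"],2),np.round(d["rect"]),np.round(ray(s,u,v,.044),3))
print(r.state()["time"])
E
```

```text
top cam [ 0.47402658 -0.01510402  1.02029826]
clamp 0.56 [315. 204.  54. 120.] [ 0.57  -0.18   0.044]
bar 0.68 [323. 222.  16.  63.] [ 0.521 -0.202  0.044]
wedge 0.7 [310. 198.   6.  28.] [ 0.587 -0.167  0.044]
board 0.85 [323. 170.  34.  19.] [ 0.662 -0.206  0.044]
board 0.66 [324. 117.  32.  34.] [ 0.814 -0.211  0.044]
board 0.62 [319. 304.  25.  40.] [ 0.306 -0.187  0.044]
scene cam [1.23362776 0.26651052 0.65051117]
clamp 0.82 [194. 204. 116. 109.] [ 0.62  -0.166  0.044]
bar 0.68 [200. 179.  42.  55.] [ 0.524 -0.204  0.044]
wedge 0.52 [199. 195.  17.  22.] [ 0.585 -0.173  0.044]
board 0.8 [125. 272.  48.  42.] [ 0.855 -0.188  0.044]
board 0.76 [171. 211.  42.  29.] [ 0.662 -0.206  0.044]
board 0.58 [245. 151.  33.  20.] [ 0.356 -0.153  0.044]
0.5
```

View pics/top1.png

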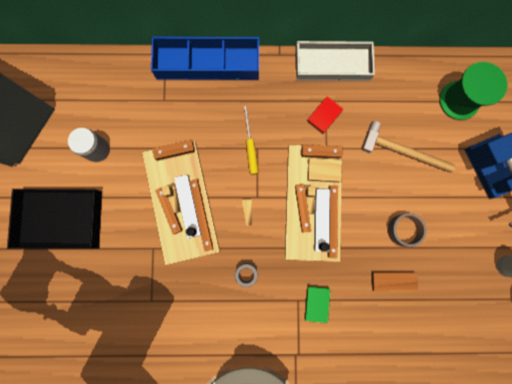

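View pics/scene1.png

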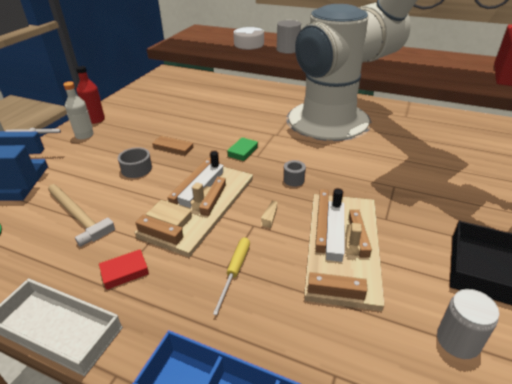

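The board's clamp is the right-hand one in the top picture: base cols 286–342, rows 145–261, knob at (323,246), pine board at (323,170). Red and green look-alikes sit apart. Forward is roughly world +x. I'll go above it and measure with the wrist camera.

```bash
python3 - <<'E'
from h import *
print(r.state()["orientation"])
best=None
for yaw in (-.03,np.pi-.03):
    q=r.inverse_kinematics([.5,-.185,.36],[np.pi,0,yaw])
    print(yaw,q)
    if q is not None and (best is None or abs(q[5])<abs(best[0][5])): best=(q,yaw)
r.goto_joints(best[0])
r.sleep(.3)
s=r.snapshot("wrist"); print(r.state()["time"],best[1])
R=np.array(s["R"]);print("cam",-R.T@np.array(s["t"]).ravel(),R,s["fx"])
for n in("clamp","bar","wedge","board"):
    for d in r.regions_of("wrist",n)[:3]:
        u,v,w,h=d["rect"]; print(n,round(d["score"],2),np.round(d["rect"]),np.round(ray(s,u,v,.044),3))
cv2.imwrite("pics/w1.png",s["img"])
t=r.snapshot("top");cv2.imwrite("pics/t2.png",t["img"])
import pickle;pickle.dump((s,t),open("s.pkl","wb"))
E
```

```text
[-3.14156492e+00 -1.23853598e-05  2.77183760e+00]
-0.03 [-4.66407230e-01  2.57985005e-01  1.36647718e+00 -4.44089210e-16
  1.51713046e+00  1.13438910e+00]
3.1115926535897933 [-0.46640723  0.257985    1.36647718  0.          1.51713046 -2.00720356]
3.75 -0.03
cam [ 0.56671155 -0.18626102  0.50210622] [[-3.02036589e-02 -9.99543588e-01 -5.96239757e-04]
 [-9.63562354e-01  2.89577782e-02  2.65911710e-01]
 [-2.65773079e-01  8.60602075e-03 -9.63997203e-01]] 331.596503075845
clamp 0.74 [247. 100. 116. 200.] [ 0.564 -0.182  0.044]
clamp 0.65 [260. 127.  31. 136.] [ 0.529 -0.199  0.044]
bar 0.63 [262. 127.  26. 133.] [ 0.527 -0.201  0.044]
wedge 0.83 [234.  88.  23.  56.] [ 0.58  -0.166  0.044]
board 0.89 [254. 267.  42.  54.] [ 0.317 -0.186  0.044]
board 0.75 [268.  22.  72.  43.] [ 0.659 -0.212  0.044]
```

View pics/w1.png

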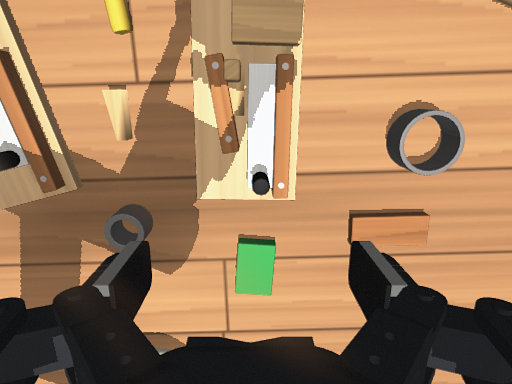

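```bash
python3 - <<'E'
from h import *
import pickle;s,t=pickle.load(open("s.pkl","rb"))
P=lambda n,u,v,z:print(n,np.round(ray(s,u,v,z),4))
P("rearL",197,200,.018);P("rearR",296,200,.018);P("Rfwd",303,45,.018);P("knob",261,184,.088);P("lug",232,70,.088)
P("fenceR far",294,56,.044);P("fenceR near",289,196,.044);P("barL far",249,64,.044);P("barL near",248,188,.044)
P("boardL",232,40,.042);P("boardR",302,45,.042)
cv2.imwrite("pics/w1c.png",cv2.resize(s["img"][0:215,180:320],None,fx=2.7,fy=2.7,interpolation=cv2.INTER_CUBIC))
E
```

```text
rearL [ 0.4187 -0.101   0.018 ]
rearR [ 0.4142 -0.2522  0.018 ]
Rfwd [ 0.6334 -0.2601  0.018 ]
knob [ 0.4592 -0.1974  0.088 ]
lug [ 0.599  -0.1661  0.088 ]
fenceR far [ 0.617  -0.2447  0.044 ]
fenceR near [ 0.4287 -0.2385  0.044 ]
barL far [ 0.6091 -0.1864  0.044 ]
barL near [ 0.4424 -0.1798  0.044 ]
boardL [ 0.6388 -0.1655  0.042 ]
boardR [ 0.6301 -0.2552  0.042 ]
```

View pics/w1c.png

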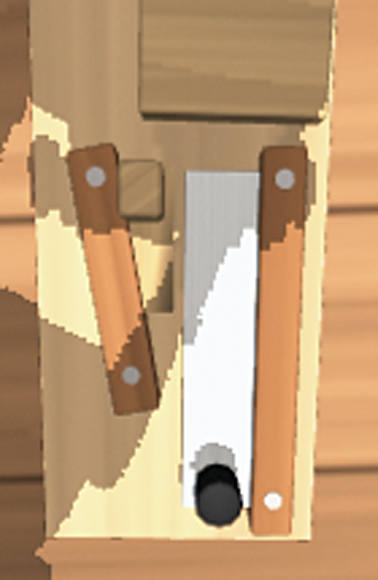

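The clamp pose agrees across cues: centre ≈ (0.576, -0.182), yaw ≈ -0.035. The crop shows the knob at clamp (-119, -19) mm and the lug at (25, 17) mm, both plausible. I'll push the bar with shut fingers, stopping on force.

```bash
cat >> h.py <<'E'
C=np.array([.5764,-.1822]);YAW=-.035
Rc=np.array([[np.cos(YAW),-np.sin(YAW)],[np.sin(YAW),np.cos(YAW)]])
W=lambda x,y,z:[*(C+Rc@np.array([x,y])),z]
def cl(): 
    p=r.state()["ee_pos"]; return np.append(Rc.T@(np.array(p[:2])-C),p[2])
def F(): return Rc.T@np.array(r.state()["ft_force"][:2])
def push(p0,d,start,stop,step,fmax,z,speed=.03):
    b=F(); d=np.array(d)/np.hypot(*d); p0=np.array(p0); log=[]
    for a in np.arange(start,stop,step):
        r.move_straight(W(*(p0+a*d),z),speed); f=-(F()-b)@d; log.append((round(a*1e3,1),round(float(f),1)))
        if f>fmax: break
    print(log); print("tcp",np.round(cl()*1e3,1),"t",r.state()["time"])
E
python3 - <<'E'
from h import *
o=[np.pi,0,YAW]
r.command_gripper(0.0)
r.reach(W(-.168,-.02,.13),o)
r.move_straight(W(-.168,-.02,.056),.12); r.sleep(.2)
print(r.state()["time"],F())
push([-.168,-.02],[1,0],.004,.046,.006,12,.056,.04)
push([-.122,-.02],[1,0],.0,.018,.001,14,.056,.02)
s=r.snapshot("top");cv2.imwrite("pics/t3.png",cv2.resize(s["img"][120:290,260:380],None,fx=3.5,fy=3.5))
E
```

```text
6.7083 [ 0.38610786 -0.10216325]
[(np.float64(4.0), 0.7), (np.float64(10.0), -0.1), (np.float64(16.0), 0.3), (np.float64(22.0), 1.7), (np.float64(28.0), 1.3), (np.float64(34.0), 0.3), (np.float64(40.0), -0.4)]
tcp [-127.5  -20.1   56. ] t 8.7583
[(np.float64(0.0), 0.6), (np.float64(1.0), 2.5), (np.float64(2.0), 2.4), (np.float64(3.0), 2.6), (np.float64(4.0), 2.6), (np.float64(5.0), 3.8), (np.float64(6.0), 2.8), (np.float64(7.0), 4.2), (np.float64(8.0), 3.0), (np.float64(9.0), 2.7), (np.float64(10.0), 3.8), (np.float64(11.0), 7.0), (np.float64(12.0), 13.1), (np.float64(13.0), 19.4)]
tcp [-111.2  -19.8   55.9] t 12.4583
```

View pics/t3.png

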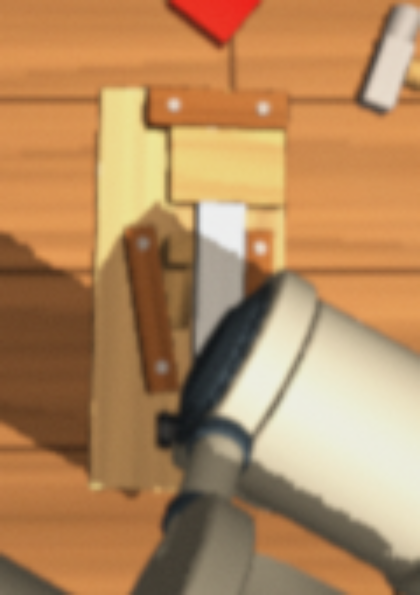

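The bar meets the board and the board sits against the end stop, and the force rise at -111 mm fits a seated board. Next is the wedge.

```bash
python3 - <<'E'
from h import *
r.move_straight(W(-.118,-.02,.056),.05)
r.move_straight(W(-.118,-.02,.125),.2)
r.move_straight(W(.064,.018,.125),.2)
r.move_straight(W(.064,.018,.058),.12); r.sleep(.2)
print(r.state()["time"],F(),cl())
d=[-np.cos(np.radians(10)),-np.sin(np.radians(10))]
push([.064,.0205],d,.004,.048,.006,14,.058,.05)
p=cl()[:2]
push(p,d,.001,.02,.001,30,.058,.025)
E
```

```text
15.325 [0.03694541 0.11953595] [0.06446308 0.0178549  0.05887792]
[(np.float64(4.0), 0.4), (np.float64(10.0), -0.4), (np.float64(16.0), 0.0), (np.float64(22.0), -0.1), (np.float64(28.0), 0.3), (np.float64(34.0), -0.7), (np.float64(40.0), 0.8), (np.float64(46.0), -0.7)]
tcp [18.4 12.5 58. ] t 17.4417
[(np.float64(1.0), 2.6), (np.float64(2.0), 4.4), (np.float64(3.0), 4.5), (np.float64(4.0), 5.7), (np.float64(5.0), 7.1), (np.float64(6.0), 8.6), (np.float64(7.0), 9.1), (np.float64(8.0), 11.4), (np.float64(9.0), 12.4), (np.float64(10.0), 12.7), (np.float64(11.0), 14.0), (np.float64(12.0), 15.8), (np.float64(13.0), 15.2), (np.float64(14.0), 17.6), (np.float64(15.0), 18.9), (np.float64(16.0), 20.4), (np.float64(17.0), 21.3), (np.float64(18.0), 22.1), (np.float64(19.0), 22.7)]
tcp [ 2.8  9.4 58.7] t 22.1917
```

The force rises more gently than I expected, so I'll back off and look.

```bash
python3 - <<'E'
from h import *
r.move_straight(W(.03,.014,.06),.08)
r.move_straight(W(.03,.014,.13),.2)
r.reach(W(-.08,-.003,.36),[np.pi,0,YAW]); r.sleep(.2)
s=r.snapshot("wrist");print(r.state()["time"])
cv2.imwrite("pics/w2.png",cv2.resize(s["img"][0:215,180:320],None,fx=2.7,fy=2.7,interpolation=cv2.INTER_CUBIC))
import pickle;pickle.dump(s,open("s2.pkl","wb"))
for n,X in dict(knob=W(-.09,-.02,.088),lugtouch=W(-.01,.012,.088)).items(): print(n,pix(s,X),((np.array(pix(s,X))-[180,0])*2.7))
E
```

```text
24.475
knob (np.float64(264.1538960368157), np.float64(160.5346144555689)) [227.2155193  433.44345903]
lugtouch (np.float64(238.16552037707714), np.float64(94.55743753815588)) [157.04690502 255.30508135]
```

View pics/w2.png

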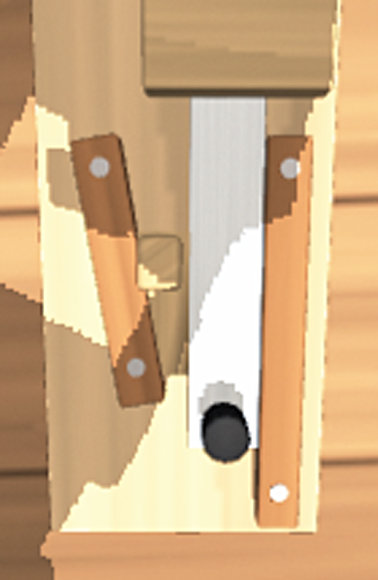

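The board, bar and knob are in place, and the lug is now near clamp x ≈ -11 mm, just about at the jam. I'll push once more, logging position and gripper width, to confirm it's firm.

```bash
python3 - <<'E'
from h import *
o=[np.pi,0,YAW]
r.reach(W(.03,.014,.12),o)
r.move_straight(W(.03,.014,.054),.12)
r.sleep(.1); b=F()
for x in (.018,.015,.013,.0115,.010,.0085,.007,.0055,.004,.002,.0):
    y=.012+(x-.013)*.176
    r.move_straight(W(x,y,.054),.03); st=r.state(); f=F()-b
    print(x*1e3,np.round(cl()*1e3,1),np.round(f,1),round(st["ft_force"][2],1),np.round(st["moment"],1),round(st["gripper_width"]*1e3,1),round(st["time"],2))
    if f[0]>30: break
s=r.snapshot("wrist");cv2.imwrite("pics/w3.png",s["img"])
E
```

```text
18.0 [18.  12.8 54.1] [-1.  -0.1] -1.0 [-0.   0.  -0.1] -0.0 26.86
15.0 [14.8 12.3 54. ] [ 0.5 -0.4] -0.8 [-0.  -0.1  0. ] 0.0 27.11
13.0 [12.9 12.  54. ] [0.4 0.1] -0.0 [ 0.  -0.  -0.1] 0.2 27.36
11.5 [11.4 11.7 54. ] [0.3 0.1] 0.5 [-0.   0.1  0. ] 0.1 27.61
10.0 [10.6 11.5 54.1] [4.8 2.2] -1.8 [ 0.3 -0.7 -0. ] 0.1 27.86
8.5 [ 9.8 11.3 54.2] [9.6 4.9] -4.0 [ 0.5 -1.5 -0. ] -0.2 28.11
7.0 [ 8.7 11.1 54.3] [12.1  5.4] -6.1 [ 0.7 -1.9 -0.1] 0.1 28.36
5.5 [ 7.5 10.8 54.4] [13.1  6.6] -5.7 [ 0.8 -2.1 -0.1] 0.1 28.61
4.0 [ 6.4 10.6 54.4] [15.4  7. ] -5.9 [ 0.9 -2.4 -0.1] 0.2 28.86
2.0 [ 4.7 10.2 54.5] [16.7  6.8] -6.5 [ 1.1 -2.6 -0.1] 0.0 29.11
0.0 [ 3.   9.9 54.6] [19.3  8.9] -6.1 [ 1.2 -2.9 -0.1] 0.1 29.36
```

View pics/w3.png

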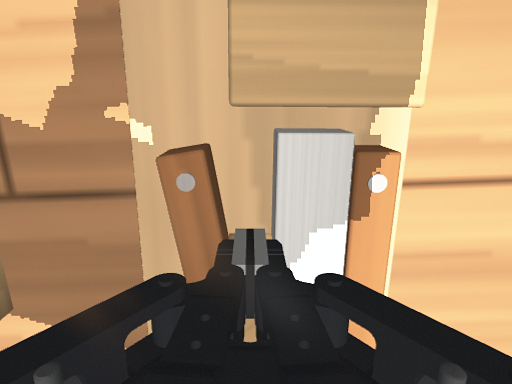

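Under load, this picture shows a gap of about 24 px between the bar front (row 130) and the board (row 105). I'll back off along the ramp and look at the unloaded state.

```bash
python3 - <<'E'
from h import *
import pickle
r.move_straight(W(.022,.014,.056),.08)
a=r.snapshot("wrist")
r.move_straight(W(.022,.014,.13),.25)
s=r.snapshot("wrist");print(r.state()["time"])
i2=s["img"]; cv2.imwrite("pics/w4.png",np.hstack([cv2.resize(x,(400,300)) for x in(a["img"],i2)]))
pickle.dump((a,s),open("s4.pkl","wb"))
for n,X in dict(boardrear_top=W(.065,-.02,.042),barfront=W(.065,-.02,.044),bar55=W(.055,-.02,.044),lug=W(-.012,.012,.088),knob=W(-.09,-.02,.088)).items(): print(n,np.round(np.array(pix(a,X))*.78),np.round(np.array(pix(s,X))*.78)+[400,0])
E
```

```text
30.3917
boardrear_top [252. 116.] [634. 104.]
barfront [253. 117.] [634. 104.]
bar55 [252. 133.] [634. 115.]
lug [200. 279.] [598. 208.]
knob [253. 388.] [634. 289.]
```

View pics/w4.png

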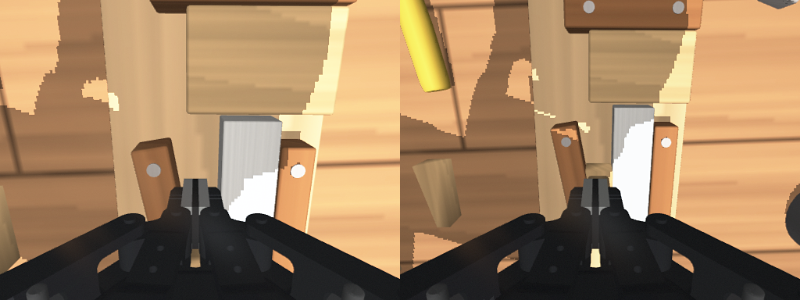

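Unloaded, the bar front is about 4 mm short of the board: row 121 against 113 in the left image. The second push dragged the bar back. I'll reseat the bar and re-jam the wedge more gently, moving quickly because about 11 s remain.

```bash
python3 - <<'E'
from h import *
T=lambda:round(r.state()["time"],2)
r.move_straight(W(-.132,-.02,.105),.25)
r.move_straight(W(-.132,-.02,.056),.18);print("down",T()); b=F()
r.move_straight(W(-.114,-.02,.056),.06)
for x in (-.1115,-.1095,-.1085):
    r.move_straight(W(x,-.02,.056),.03);f=F()-b;print(x,np.round(cl(),4),np.round(f,1),T())
    if -f[0]>15:break
r.move_straight(W(-.120,-.02,.058),.08)
r.move_straight(W(-.120,-.02,.105),.2)
r.move_straight(W(.030,.014,.105),.25)
print("over",T())
s=r.snapshot("wrist");cv2.imwrite("pics/w5.png",s["img"])
E
```

```text
down 31.61
-0.1115 [-0.1115 -0.02    0.056 ] [ 0.6 -0.2] 32.31
-0.1095 [-0.1112 -0.0198  0.0559] [-12.5  -4.1] 32.56
-0.1085 [-0.1112 -0.0197  0.0558] [-18.5  -6.9] 32.81
over 34.26
```

View pics/w5.png

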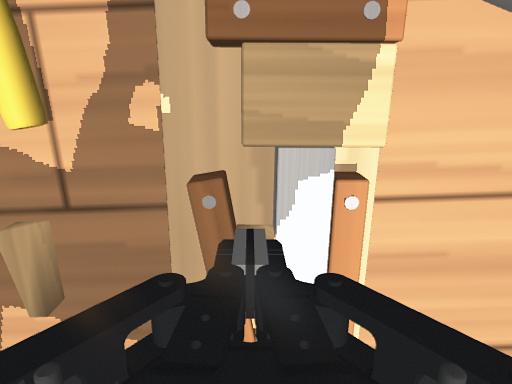

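The bar is flush against the board at row 147. Now I'll re-jam the wedge gently.

```bash
python3 - <<'E'
from h import *
T=lambda:round(r.state()["time"],2)
r.move_straight(W(.030,.015,.055),.18); b=F()
r.move_straight(W(.016,.0125,.055),.08)
for x in (.013,.0115,.010,.0088,.0076,.0066):
    r.move_straight(W(x,.012+(x-.013)*.176,.055),.03);f=F()-b;print(x,np.round(cl()*1e3,1),np.round(f,1),T())
    if f[0]>12:break
a=r.snapshot("wrist")
r.move_straight(W(.028,.0146,.056),.08)
s=r.snapshot("wrist");print(T())
c=lambda i:cv2.resize(i[60:260,150:410],(390,300))
cv2.imwrite("pics/w6.png",np.hstack([c(a["img"]),c(s["img"])]))
E
```

```text
0.013 [13.7 11.8 55.5] [3.3 0.5] 35.31
0.0115 [12.7 11.7 55.5] [5.9 2. ] 35.56
0.01 [11.6 11.5 55.5] [9.4 3.7] 35.81
0.0088 [10.6 11.4 55.5] [10.8  4.2] 36.06
0.0076 [ 9.7 11.2 55.5] [10.8  5.9] 36.31
0.0066 [ 8.9 11.1 55.6] [13.5  5.8] 36.56
37.08
```

View pics/w6.png

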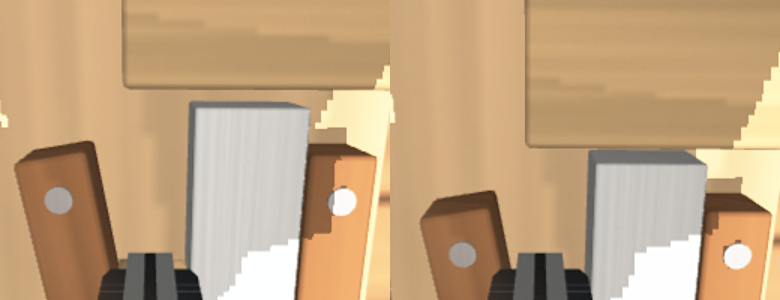

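```bash
python3 - <<'E'
from h import *
s=r.snapshot("wrist")
cv2.imwrite("pics/w7.png",cv2.resize(s["img"][120:220,230:370],None,fx=5.5,fy=5.5,interpolation=cv2.INTER_NEAREST))
inv=lambda X:np.round((Rc.T@(X[:2]-C))*1e3,1)
for v in range(150,176,2): print(v,"z44",inv(ray(s,325,v,.044)),"z42",inv(ray(s,325,v,.042))[0],"z18",inv(ray(s,325,v,.018))[0])
print(r.state()["time"])
E
```

```text
150 z44 [ 70.5 -19.7] z42 70.2 z18 66.6
152 z44 [ 69.6 -19.8] z42 69.3 z18 65.5
154 z44 [ 68.7 -19.8] z42 68.3 z18 64.4
156 z44 [ 67.7 -19.9] z42 67.4 z18 63.3
158 z44 [ 66.8 -19.9] z42 66.4 z18 62.2
160 z44 [ 65.8 -20. ] z42 65.5 z18 61.0
162 z44 [ 64.9 -20.1] z42 64.5 z18 59.9
164 z44 [ 63.9 -20.1] z42 63.5 z18 58.8
166 z44 [ 63.  -20.2] z42 62.6 z18 57.7
168 z44 [ 62.  -20.2] z42 61.6 z18 56.6
170 z44 [ 61.  -20.3] z42 60.6 z18 55.4
172 z44 [ 60.1 -20.4] z42 59.6 z18 54.3
174 z44 [ 59.1 -20.4] z42 58.6 z18 53.2
37.1333
```

View pics/w7.png

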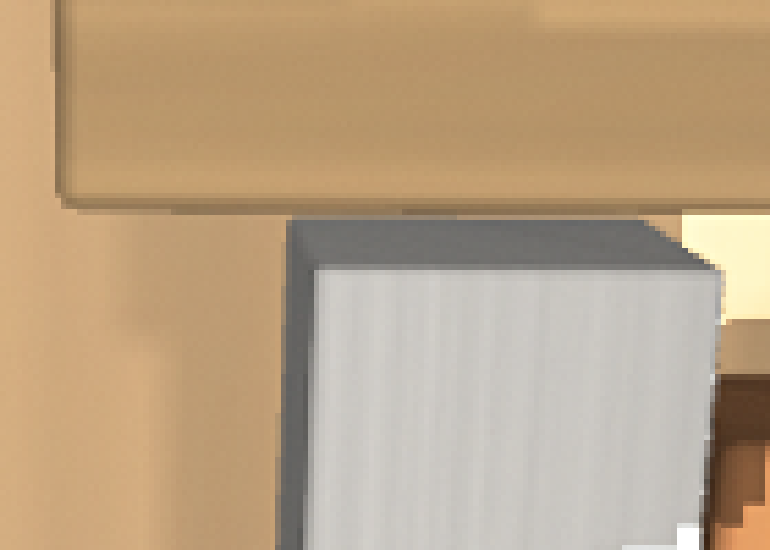

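The bar front is at 61.6 mm and the board at 66.6 mm, a 5 mm gap. I pushed the wedge about 2 mm past the jam and it dragged the bar. There's time for one fast reseat and a shorter wedge push.

```bash
python3 - <<'E'
from h import *
T=lambda:round(r.state()["time"],2)
def m(p,v):
    try: r.move_straight(p,v)
    except r.MotionError: print("slow"); r.move_straight(p,.25)
m(W(.028,.0146,.104),.3)
m(W(-.126,-.02,.104),.35)
m(W(-.126,-.02,.058),.28); b=F()
m(W(-.1085,-.02,.058),.07); print(np.round(F()-b,1),np.round(cl()*1e3,1),T())
m(W(-.126,-.02,.104),.3)
m(W(.025,.014,.104),.35)
m(W(.025,.014,.055),.28); b=F()
for x,v in((.0105,.06),(.009,.03)):
    m(W(x,.012+(x-.013)*.176,.055),v); f=F()-b; print(np.round(f,1),np.round(cl()*1e3,1),T())
    if f[0]>10.3 or T()>41: break
m(W(.024,.014,.056),.1); print(T())
s=r.snapshot("wrist")
cv2.imwrite("pics/w8.png",cv2.resize(s["img"][120:220,230:370],None,fx=5.5,fy=5.5,interpolation=cv2.INTER_NEAREST))
r.sign_off(); print(r.state()["time"])
E
```

```text
[-23.6  -1.5] [-111.1  -19.    58.4] 38.76
[1.6 0.5] [10.4 11.1 56.4] 40.38
[6.5 2.3] [10.2 11.1 56.2] 40.63
40.93
the job is handed in; nothing more can be done
the job is handed in; nothing more can be done
```

View pics/w8.png

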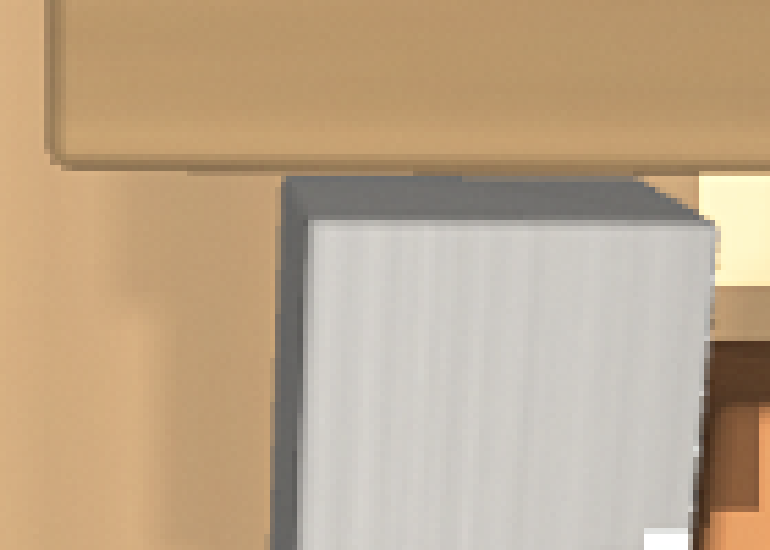

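I handed the job in at about 41 s, but I don't think it fully meets the task: the board is against the end stop and the wedge is back in its jam zone, but the last wedge push reached only about 6.5 N against the 10–20 N given for a jam, so I can't confirm a firm jam, and the final picture shows the bar's front roughly 5 mm short of the board.

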